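Bring the red-dot bottle to the front of the dressing carousel

TASK

Turn the round dressing carousel by pushing its scalloped rim with the fingertips until the amber bottle with the red dot on its cap stands squarely at the front, in line with the white arrow on the base. Turn it gently, without touching the bottles and jars in it, its dividers or its centre knob: everything stays standing in the carousel, nothing is lifted, and the other things on the counter stay where they are.

Things in the scene. Friction and masses are not known exactly. Their poses are not given: they have to be found in the camera images.
- base: The carousel's fixed black base: round plate 230 mm across, 10 mm thick, flat on the counter, with a tongue 60 mm wide, 8 mm thick, that reaches 210 mm out from the carousel's axis: this is the front. Origin on the carousel's vertical axis at counter height; the tongue points along its own -x (within 0.5 rad of the robot's -x), z up.
- front_mark (a point): Middle of the white arrow painted on the base's tongue, 175 mm in front of the carousel's axis, 9 mm above the counter; the arrow lies on the front line and points at the axis.
- tray: The carousel's turning tray: round, white, 268 mm across, green floor 36 mm above the counter, edge wall 6 mm thick; the tray reaches from 28 mm (underside) to 62 mm above the counter. Scalloped rim: see lobe. Origin on the vertical axis at counter height, z up. Turns endlessly both ways; no detents; friction about 0.1 N m (1 N at the rim), so it stops almost at once when no longer pushed.
- lobe (a point): Top centre of one of the 12 upright round lobes (radius 16 mm) of the tray's rim, on the tray's own +x axis. Lobe centres lie 138 mm from the axis, one every 30 degrees; lobes stand 28 to 62 mm above the counter and reach out to 154 mm from the axis. Between neighbours is a hollow about 40 mm wide, open outwards, where a fingertip can stand and push a lobe along.
- insert: White insert that turns with the tray, not to be touched: centre post 40 mm across with a black knob 38 mm across (top 110 mm above the counter) and six radial dividers, 3 mm thick, top 72 mm above the counter, from the post to the edge wall at 30, 90, 150... degrees of the tray's frame: six equal bays. Origin on the axis at counter height, axes as the tray's.
- red_bottle: THE WANTED ONE: small amber glass bottle, 44 mm across and 76 mm tall, white cap 27 mm across with a red dot on top and a red band round its paper label. It stands loose in one of the carousel's six bays (which one varies), its axis about 80 mm from the carousel's axis, its underside 36 mm above the counter. Origin: centre of its underside. 
- blue_bottle: Same amber bottle (44 mm across, 76 mm tall, white cap) but with a blue dot and a blue band. It stands loose in one of the carousel's six bays (which one varies), its axis about 80 mm from the carousel's axis, its underside 36 mm above the counter. Origin: centre of its underside. 
- ointment_jar: White jar with a blue lid, 58 mm across, 48 mm tall. It stands loose in one of the carousel's six bays (which one varies), its axis about 80 mm from the carousel's axis, its underside 36 mm above the counter. Origin: centre of its underside. 
- sample_pot: Clear pot with a yellow lid, 52 mm across, 62 mm tall. It stands loose in one of the carousel's six bays (which one varies), its axis about 80 mm from the carousel's axis, its underside 36 mm above the counter. Origin: centre of its underside. 
- swab_canister: Steel canister with a small dark knob on its lid, 61 mm across, 68 mm tall. It stands loose in one of the carousel's six bays (which one varies), its axis about 80 mm from the carousel's axis, its underside 36 mm above the counter. Origin: centre of its underside. 
- dropper_bottle: Green dropper bottle with a white pointed nozzle, 36 mm across, 72 mm tall. It stands loose in one of the carousel's six bays (which one varies), its axis about 80 mm from the carousel's axis, its underside 36 mm above the counter. Origin: centre of its underside. 
- wash_bottle: Yellow plastic bottle with a black cap, 74 mm across, 186 mm tall, standing loose on the counter left of the carousel. Origin: centre of its underside.
- amber_flask: Larger amber bottle with a black cap, 60 mm across, 114 mm tall, loose on the counter right of the carousel. Origin: centre of its underside.
- steel_bowl: Steel bowl, 110 mm across, 45 mm tall, loose on the counter at the right. Origin: centre of its underside.
- tape_roll: Roll of white tape lying flat, 68 mm across, 25 mm high, loose on the counter at the left. Origin: centre of its underside.
- scissors: Steel surgical scissors lying flat, about 140 mm long, 8 mm high, loose on the counter near right. Origin: under the middle of the scissors; blades along +x.
- syringe: Empty plastic syringe lying flat, about 130 mm long, 18 mm high, loose on the counter near left. Origin: under the middle of its barrel; nozzle along +x.
Mind the look-alikes: they are no part of the job. Leave any pink look-alike of the ointment_jar alone.

How it is judged:
By the outcome, as a careful person would: the job done as asked, in the order asked, and still so for the second after the job is handed in, with the robot touching nothing.
It also fails if it takes over 67 s, if anything falls off the work surface, if the arm or the gripper's body presses on something with over 40 N, if the wrist force passes 120 N, or if a joint passes its speed limit or range.

ROBOT

A 7-joint arm with a two-finger parallel gripper is mounted at the origin on the work surface. World frame = base frame: x ahead of the robot, y to its left, z up, the work surface at z = 0. Lengths are in m, angles in rad, forces in N, time in s.
With the tool pointing down it reaches from about 0.4 to 0.85 m from the base axis. Payload 10.4 kg.
Tool frame: the origin (TCP) lies on the centre line of the jaws, within the pads' length; the fingertips stand 11 mm ahead of it and the grasp point (between the pads) lies 8 mm behind it; z points along the fingers, y is the direction in which the jaws open and shut (so a half turn about z gives the same grasp; the last joint's range is limited). The gripper opens to 87 mm and grips with 3 to 60 N. Pads are 19 mm wide; open, the fingers measure 117 mm over their backs; the gripper's body (75 mm by 190 mm) begins 51 mm behind the grasp point.
Start: joints at [-1.238, 0.332, -0.065, 1.46, 0.022, 1.35, -0.088], TCP at [0.218, 0.586, 0.234] pointing down, gripper open.
Joint ranges: [-2.6, 2.6], [-0.5, 2.12], [-1.47, 1.34], [0.16, 2.42], [-1.27, 4.41], [0.06, 2.06], [-2.6, 2.6]. Speed limits (rad/s): [2.22, 2.22, 2.79, 2.79, 3.14, 3.14, 3.14].

INTERFACE

Orientations are given as [roll, pitch, yaw] about the fixed x, y, z axes, in that order (R = Rz(yaw) Ry(pitch) Rx(roll)).
In Python, from cell import robot gives the robot as it stands. The module is installed in compiled form; this text tells all that it offers.
- The arm moves only by the tool move_arm, never from a script. Its argument "plan" is a list of rows, each a list of 7 numbers: the shift along the tool's x, y, z in cm, then the turn, a rotation vector about the tool's x, y, z in rad, then the closure in counts, from 0 (fully open) to 255 (shut). A call has 1 to 10 rows; each row shifts and turns the commanded pose from where the row before left it, along the tool's axes as they then stand; what a row does not reach is not made up. A row lasts 1/12 s, in which the tool goes at most 41.7 mm and 7.16 degrees, less where a joint would pass 70% of its speed; a pose out of reach is approached as far as the arm can. A call with a gripper value outside its range is refused whole. The fingers move at their own pace and stop on an object; "grip_force" is the grip in N (left out, the last holds). Time passes only in rows, so rows that do not move let the fingers close. It gives the time, the measured TCP pose, the force and the opening at its end, in the units of the state.
- robot.state(): the state, without advancing time (a new reading comes with each control period).
- robot.grab_frame(name): name is "scene" or "top" or "wrist"; returns the picture (420x560x3 uint8, red, green, blue); there is no depth.
- robot.camera_model(name): a dict with "intrinsics" (3x3 intrinsics, pixels), "world_from_camera" (4x4, takes a point from camera to world coordinates); the wrist camera has in their place "hand_eye" (4x4, takes a point from camera to tool coordinates, whose origin is the TCP and whose axes are the flange's). Camera axes: x right, y up, looking along -z (the intrinsics and any distortion apply to the point x, -y, -z); pixel columns grow to the right and rows downward; lengths in m; the calibration is good to about 2 mm. A picture is of the moment at which its call begins: read the wrist's pose just before it. camera_model takes no time and is no camera call.
- robot.hand_in(): hands the job in, once; it reports no verdict.
The state is a dict: "clock": time; "qpos": joint angles; "joint_vel": joint speeds; "joint_efforts": joint torques, N m; "position": TCP position; "tool_rot": TCP orientation; "ft_force": force on the tool from outside, world axes, zero at the start; "wrist_torque": the same for the moment, N m; "grip_width": finger opening in m.
Only numpy, scipy, OpenCV 4.12 (cv2) and the standard library are available. Lean on these libraries where they do the work, as an engineer would, in place of code of your own. Each camera call takes 0.05 s, during which the arm holds its last target.

## Working session

There is one attempt and no reset: what is moved stays moved. The work goes in short steps, Python scripts to look and compute and a tool call to move; the robot and the scene stay as the last step left them, time stands still between calls to the robot, and variables do not carry over. Pictures are saved under pics/ and viewed, and the job is handed in when it is done.

Besides the shell and the picture viewer there is one more tool, called as name([rows], argument=value, ...), one row to a line, values as JSON. move_arm: Moves the arm, as the interface text tells. Its arguments: {"type":"object","properties":{"plan":{"type":"array"},"grip_force":{"type":"number"}},"required":["plan"]}

```bash
mkdir -p pics; python3 - <<'E'
from cell import robot
import cv2, numpy as np
s=robot.state()
for k,v in s.items(): print(k,np.round(v,4).tolist())
for n in ["top","scene"]:
    f=robot.grab_frame(n); cv2.imwrite(f"pics/{n}0.png",f[:,:,::-1])
    m=robot.camera_model(n); print(n,{k:np.round(v,4).tolist() if not isinstance(v,str) else v for k,v in m.items()})
print(robot.camera_model("wrist"))
E
```

```text
clock 0.0
qpos [-1.2376, 0.3328, -0.0647, 1.4609, 0.0216, 1.3499, -0.0885]
joint_vel [0.0004, -0.0011, 0.0003, 0.0004, -0.001, -0.001, 0.0002]
joint_efforts [-0.0001, -62.3244, 0.0246, -38.99, -0.0615, 0.0399, 0.0002]
position [0.2176, 0.5855, 0.2328]
tool_rot [-3.1402, 0.0001, 2.7858]
ft_force [-0.8492, 0.0872, -0.1862]
wrist_torque [0.0078, 0.0014, 0.029]
grip_width 0.0873
top {'intrinsics': [[497.0651, 0.0, 273.441], [0.0, 497.0651, 211.5333], [0.0, 0.0, 1.0]], 'world_from_camera': [[0.0193, 0.9969, -0.0764, 0.4167], [-0.9995, 0.0212, 0.0233, 0.006], [0.0249, 0.0759, 0.9968, 1.3573], [0.0, 0.0, 0.0, 1.0]]}
scene {'intrinsics': [[386.301, 0.0, 279.8765], [0.0, 386.301, 211.6165], [0.0, 0.0, 1.0]], 'world_from_camera': [[-0.8842, -0.3751, 0.2783, 0.7949], [0.467, -0.7185, 0.5154, 0.5231], [0.0067, 0.5857, 0.8105, 0.9388], [0.0, 0.0, 0.0, 1.0]]}
{'intrinsics': array([[340.57136589,   0.        , 271.44888344],
       [  0.        , 340.57136589, 209.014703  ],
       [  0.        ,   0.        ,   1.        ]]), 'hand_eye': array([[ 1.09392748e-03,  9.59127482e-01,  2.82972217e-01,
         7.74408546e-02],
       [ 9.99999379e-01, -9.88643742e-04, -5.14861195e-04,
        -9.98700320e-04],
       [-2.14058809e-04,  2.82972605e-01, -9.59127968e-01,
        -1.51017990e-01],
       [ 0.00000000e+00,  0.00000000e+00,  0.00000000e+00,
         1.00000000e+00]])}
```

View pics/top0.png

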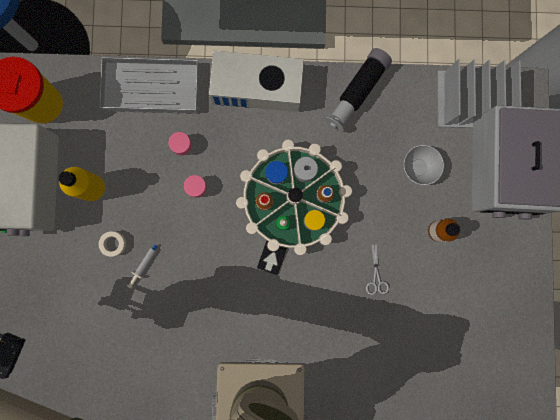

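View pics/scene0.png

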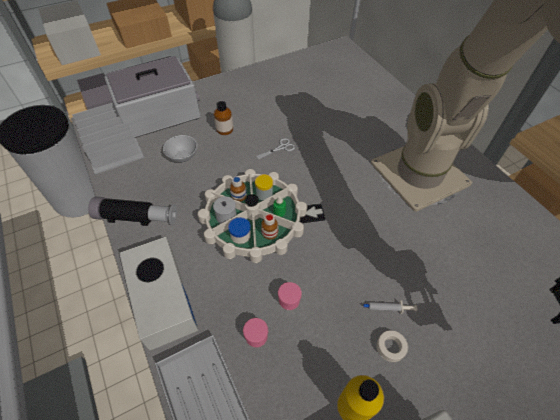

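Top view: the carousel centre is at about (295,196), the white arrow at (270,262), the red-dot cap at (264,200) and the blue-dot cap at (327,192). The right side of the carousel is free. Next I'll measure.

```bash
cat > h.py <<'E'
from cell import robot
import cv2, numpy as np
def ray(n,uv,z):
    m=robot.camera_model(n);K=m["intrinsics"];T=m["world_from_camera"]
    d=np.linalg.inv(K)@np.array([uv[0],uv[1],1.]); d=T[:3,:3]@np.array([d[0],-d[1],-d[2]])
    o=T[:3,3]; return o+d*(z-o[2])/d[2]
def proj(n,P):
    m=robot.camera_model(n);K=m["intrinsics"];T=np.linalg.inv(m["world_from_camera"])
    p=T[:3,:3]@np.asarray(P)+T[:3,3]; q=K@np.array([p[0],-p[1],-p[2]]); return q[:2]/q[2]
def blobs(mask,amin=4):
    k,l,st,c=cv2.connectedComponentsWithStats(mask.astype(np.uint8),connectivity=8)
    return [(st[i,4],c[i],st[i,:4]) for i in range(1,k) if st[i,4]>=amin]
E
python3 - <<'E'
from h import *
for n,(x0,x1,y0,y1) in {"top":(220,370,125,285),"scene":(180,340,155,275)}.items():
    f=cv2.imread(f"pics/{n}0.png"); c=f[y0:y1,x0:x1]
    cv2.imwrite(f"pics/{n}0c.png",cv2.resize(c,None,fx=4 if n!="top" else 3.7,fy=4 if n!="top" else 3.7,interpolation=cv2.INTER_CUBIC)[:600])
    hsv=cv2.cvtColor(f,cv2.COLOR_BGR2HSV); roi=np.zeros(f.shape[:2],bool); roi[y0:y1,x0:x1]=1
    H,S,V=[hsv[...,i].astype(int) for i in range(3)]
    w=roi&(S<60)&(V>150)
    print(n,"white"); [print(a,np.round(p,1),s, np.round(ray(n,p,.062),3)[:2]) for a,p,s in blobs(w,15)]
    r=roi&((H<6)|(H>174))&(S>140)&(V>80)
    print("red"); [print(a,np.round(p,1),s,np.round(ray(n,p,.112),3)[:2]) for a,p,s in blobs(r)]
E
```

```text
top white
1973 [292.6 197.2] [236 140 116 115] [ 0.555 -0.074]
21 [325.2 193.5] [322 188  10   9] [ 0.566 -0.159]
19 [281.9 222.3] [280 220   5   6] [ 0.488 -0.047]
119 [270.5 260.9] [264 253  13  17] [ 0.387 -0.019]
red
46 [264.1 199.2] [261 196   8   8] [0.543 0.001]
scene white
143 [246.5 176.4] [234 169  27  18] [ 0.522 -0.196]
2070 [256.7 220.7] [198 172 124  91] [ 0.565 -0.037]
53 [241.6 214.6] [232 211  15   8] [ 0.593 -0.075]
30 [270.2 221.3] [265 218  10   7] [ 0.533 -0.018]
15 [272.7 231.7] [269 229   8   5] [0.542 0.016]
64 [242.4 239.1] [236 234  13   9] [ 0.624 -0.001]
red
30 [269.1 217. ] [266 215   7   5] [ 0.544 -0.   ]
8 [267.5 234.5] [264 233   8   3] [0.572 0.046]
```

View pics/top0c.png

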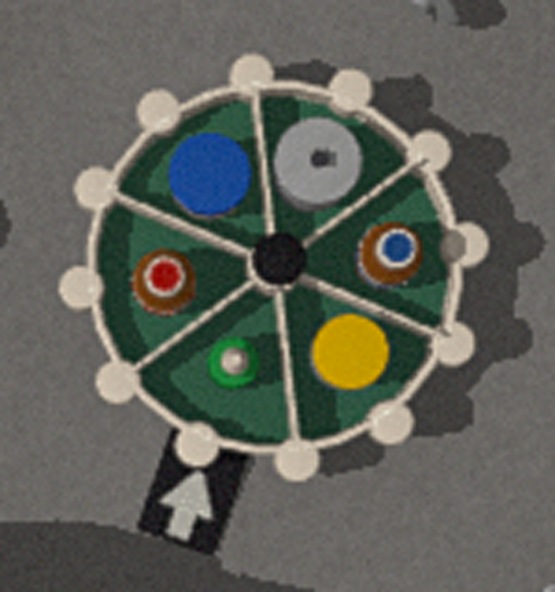

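View pics/scene0c.png

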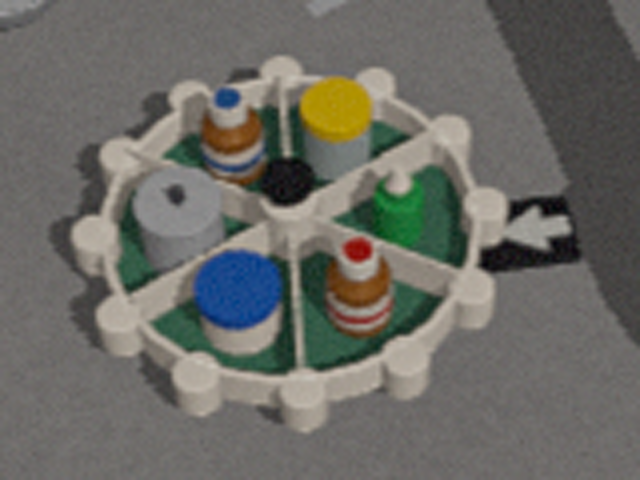

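```bash
cat >> h.py <<'E'
def measure(f,verbose=True):
    """f: BGR top image"""
    hsv=cv2.cvtColor(f,cv2.COLOR_BGR2HSV);H,S,V=[hsv[...,i].astype(int) for i in range(3)]
    roi=np.zeros(f.shape[:2],bool);roi[125:290,215:375]=1
    w=(roi&(S<60)&(V>150)).astype(np.uint8)
    o=cv2.morphologyEx(w,cv2.MORPH_OPEN,cv2.getStructuringElement(cv2.MORPH_ELLIPSE,(9,9)))
    L=np.array([ray("top",p,.062)[:2] for a,p,s in blobs(o,40) if p[1]<254 and 40<a<150])
    # circle fit (algebraic)
    A=np.c_[2*L,np.ones(len(L))]; s=np.linalg.lstsq(A,(L**2).sum(1),rcond=None)[0]; c=s[:2]; R=np.sqrt(s[2]+c@c)
    ang=np.degrees(np.arctan2(*(L-c).T[::-1])); ph=np.degrees(np.angle(np.exp(1j*np.radians(ang*12)).mean()))/12
    mk=(roi&(V<45)&(S<120)).astype(np.uint8)
    kn=[(a,p) for a,p,s_ in blobs(mk,30) if abs(p[0]-295)<8 and abs(p[1]-195)<8]
    k=ray("top",kn[0][1],.110)[:2] if kn else None
    ar=[p for a,p,s_ in blobs(w,60) if p[1]>253]; am=ray("top",ar[0],.009)[:2] if ar else None
    def dot(mask,lo=20):
        b=sorted(blobs(mask,lo),key=lambda t:-t[0]); return ray("top",b[0][1],.112)[:2] if b else None
    r=dot(roi&((H<6)|(H>174))&(S>140)&(V>80))
    if verbose:
        print("lobes",len(L),"centre",c.round(4),"R",R.round(4),"resid",(np.hypot(*(L-c).T)-R).round(4))
        print("lobe angs",np.sort(ang).round(1),"phase",round(ph,2))
        print("knob",k,"arrow",am,"red",r)
    a=lambda p,c: np.degrees(np.arctan2(*(p-c)[::-1]))%360
    for nm,cc in (("fit",c),("knob",k)):
        if cc is None: continue
        if am is not None: print(nm,"front ang",a(am,cc).round(2),"dist",np.hypot(*(am-cc)).round(4),end=' ')
        if r is not None: print("red ang",a(r,cc).round(2),"dist",np.hypot(*(r-cc)).round(4))
    return c,am,r,ang
E
python3 - <<'E'
from h import *
measure(cv2.imread("pics/top0.png"))
E
```

```text
lobes 10 centre [ 0.557  -0.0766] R 0.1381 resid [-0.0005 -0.0006 -0.0002  0.0009  0.0006  0.0017 -0.0003 -0.0008 -0.0004
 -0.0005]
lobe angs [-172.6 -142.6 -114.   -22.4    8.    38.    67.8   97.8  127.6  157.8] phase 7.54
knob [ 0.55739227 -0.07733515] arrow [ 0.3862739  -0.02000585] red [0.54288528 0.00095868]
fit front ang 161.66 dist 0.1799 red ang 100.31 dist 0.0788
knob front ang 161.48 dist 0.1805 red ang 100.5 dist 0.0796
```

```bash
python3 - <<'E'
from h import *
f=cv2.imread("pics/scene0.png")
hsv=cv2.cvtColor(f,cv2.COLOR_BGR2HSV);S=hsv[...,1];V=hsv[...,2]
w=(S<60)&(V>150); w[:, :303]=0; w[:,330:]=0; w[:200]=0;w[225:]=0
print([(a,p.round(1),s,ray("scene",p,.009).round(4)) for a,p,s in blobs(w,10)])
c=np.array([.5572,-.0769])
# tongue dark from top + arrow axis
f=cv2.imread("pics/top0.png");V=f.max(2)
d=(V<55);d[:248]=0;d[285:]=0;d[:,:255]=0;d[:,290:]=0
print([(a,p.round(1),s,ray("top",p,.008).round(4)) for a,p,s in blobs(d,20)])
h=cv2.convexHull(np.argwhere(d|((V>150)&(np.arange(420)[:,None]>252)&(np.arange(420)[:,None]<280)&(np.arange(560)>260)&(np.arange(560)<287)))[:,::-1].astype(np.int32))
print([ray("top",p[0],.008).round(3)[:2].tolist() for p in h])
E
```

```text
[(np.int32(113), array([310.1, 210.6]), array([303, 202,  19,  15], dtype=int32), array([ 0.3941, -0.0299,  0.009 ]))]
[(np.int32(355), array([272.2, 259.8]), array([257, 248,  31,  27], dtype=int32), array([ 0.3891, -0.0246,  0.008 ]))]
[[0.422, -0.064], [0.362, -0.044], [0.351, -0.038], [0.351, -0.03], [0.359, -0.006], [0.366, 0.013], [0.369, 0.016], [0.372, 0.016], [0.388, 0.011], [0.418, 0.001], [0.421, -0.002]]
```

```bash
cat >> h.py <<'E'
from scipy.spatial.transform import Rotation as Rn
from scipy.optimize import least_squares
def simulate(rows,p,R):
    out=[]
    for r in rows:
        p=p+R.apply(np.array(r[:3])/100); R=R*Rn.from_rotvec(r[3:6]); out.append(p)
    return p,R,np.array(out)
def pose():
    s=robot.state(); return np.array(s["position"]),Rn.from_euler("xyz",s["tool_rot"]),s
E
python3 - <<'E'
from h import *
p,R,s=pose(); c=np.array([.5572,-.0769]); th=np.radians(-127.4)
goal=c+.148*np.array([np.cos(th),np.sin(th)]); yg=np.degrees(th)+180
print("goal",goal,"toolx ang",yg, "toolx now",R.apply([1,0,0]), R.apply([0,1,0]))
tz=np.radians(np.degrees(np.arctan2(*R.apply([1,0,0])[1::-1]))-yg); n=25
f=lambda v: simulate([[v[0],v[1],0,0,0,tz/n]]*n,p,R)[0][:2]-goal
v=least_squares(f,[0,-3]).x; print(tz, tz/n, v)
print(simulate([[*v,0,0,0,tz/n]]*n,p,R)[2][::3].round(3))
print("wash",ray("top",(70,178),.186))
E
```

```text
goal [ 0.46730838 -0.19447336] toolx ang 52.59999999999998 toolx now [-9.37360609e-01  3.48360568e-01 -5.42049604e-05] [ 0.34836035  0.93735981 -0.0012844 ]
1.8677279201971586 0.07470911680788635 [-3.80446449 -0.03296715]
[[ 0.253  0.572  0.233]
 [ 0.352  0.516  0.233]
 [ 0.437  0.439  0.233]
 [ 0.502  0.346  0.233]
 [ 0.545  0.24   0.233]
 [ 0.563  0.128  0.233]
 [ 0.555  0.014  0.233]
 [ 0.523 -0.095  0.234]
 [ 0.467 -0.194  0.234]]
wash [0.57539518 0.45874123 0.186     ]
```

move_arm([
  [-3.8,0,0,0,0,0.075,255],
  [-3.8,0,0,0,0,0.075,255],
  [-3.8,0,0,0,0,0.075,255],
  [-3.8,0,0,0,0,0.075,255],
  [-3.8,0,0,0,0,0.075,255],
  [-3.8,0,0,0,0,0.075,255],
  [-3.8,0,0,0,0,0.075,255],
  [-3.8,0,0,0,0,0.075,255],
  [-3.8,0,0,0,0,0.075,255],
  [-3.8,0,0,0,0,0.075,255],
], grip_force=20)

```text
clock: 0.93
position: [0.5042, 0.347, 0.2331]
tool_rot: [-3.141, 0.0, 2.032]
ft_force: [0.3, 0.6, 0.4]
grip_width: 0.0282
```

move_arm([
  [-3.8,0,0,0,0,0.075,255],
  [-3.8,0,0,0,0,0.075,255],
  [-3.8,0,0,0,0,0.075,255],
  [-3.8,0,0,0,0,0.075,255],
  [-3.8,0,0,0,0,0.075,255],
  [-3.8,0,0,0,0,0.075,255],
  [-3.8,0,0,0,0,0.075,255],
  [-3.8,0,0,0,0,0.075,255],
  [-3.8,0,0,0,0,0.075,255],
  [-3.8,0,0,0,0,0.075,255],
])

```text
clock: 1.77
position: [0.55, -0.0215, 0.2332]
tool_rot: [-3.141, 0.0, 1.282]
ft_force: [1.0, -0.5, -0.4]
grip_width: 0.0006
```

move_arm([
  [-3.8,0,0,0,0,0.075,255],
  [-3.8,0,0,0,0,0.075,255],
  [-3.8,0,0,0,0,0.075,255],
  [-3.8,0,0,0,0,0.075,255],
  [-3.8,0,0,0,0,0.075,255],
  [0,0,0,0,0,0,255],
  [0,0,0,0,0,0,255],
])

```text
clock: 2.35
position: [0.4697, -0.1928, 0.2336]
tool_rot: [-3.141, -0.001, 0.907]
ft_force: [-0.0, 0.3, -0.2]
grip_width: 0.0004
```

```bash
python3 - <<'E'
from h import *
p,R,s=pose()
f=robot.grab_frame("wrist");cv2.imwrite("pics/w1.png",f[:,:,::-1])
c=np.array([.5572,-.0769]); th=np.radians(-127.4)
g=c+.148*np.array([np.cos(th),np.sin(th)])
print(p, R.inv().apply(np.r_[g,.056]-p)*100, np.degrees(np.arctan2(*R.apply([1,0,0])[1::-1])), s["qpos"])
E
```

```text
[ 0.46965483 -0.19276551  0.23357878] [-0.29102657 -0.07728716 17.75769616] 51.94901658771917 [-0.34501148  0.06132454  0.67938921  1.79687112 -0.04070774  1.29710631
 -0.31965219]
```

View pics/w1.png

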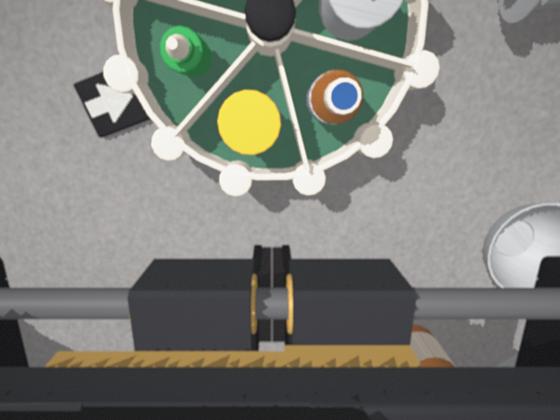

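Wrist view: the closed fingers (col 270, row ~250) line up with the hollow between the lobes at (235,180) and (309,180). I'll descend into it.

move_arm([
  [-0.3,-0.1,3,0,0,0,255],
  [0,0,3.5,0,0,0,255],
  [0,0,3.5,0,0,0,255],
  [0,0,3,0,0,0,255],
  [0,0,1.5,0,0,0,255],
  [0,0,0.5,0,0,0,255],
  [0,0,0,0,0,0,255],
  [0,0,0,0,0,0,255],
])

```text
clock: 3.07
position: [0.469, -0.1922, 0.0842]
tool_rot: [3.141, -0.0, 0.912]
ft_force: [0.3, 0.2, 0.8]
grip_width: 0.0007
```

```bash
python3 - <<'E'
from h import *
p,R,s=pose()
f=robot.grab_frame("wrist");cv2.imwrite("pics/w2.png",f[:,:,::-1])
f=robot.grab_frame("scene");cv2.imwrite("pics/s2.png",f[:,:,::-1])
d=p[:2]-[.5572,-.0769]; print(p,np.hypot(*d),np.degrees(np.arctan2(d[1],d[0])))
E
```

```text
[ 0.46904848 -0.19219895  0.08418182] 0.1451362726348591 -127.39962834511753
```

View pics/w2.png

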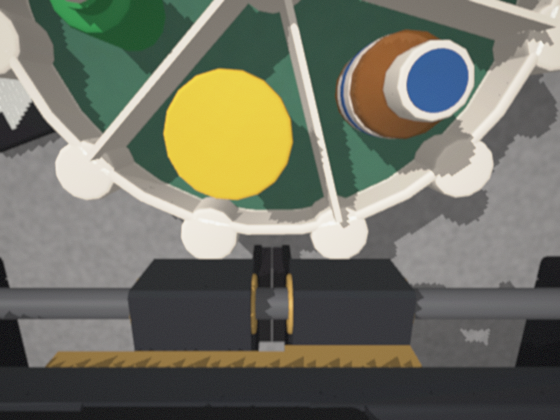

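View pics/s2.png

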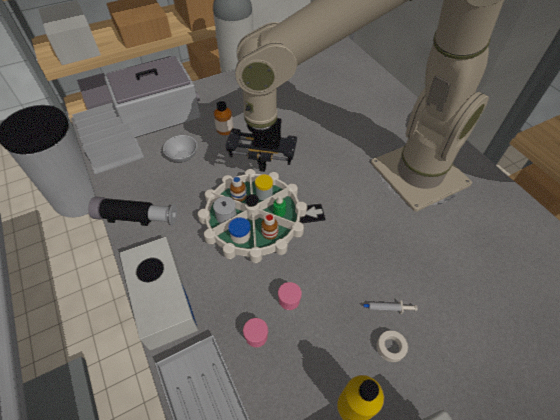

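move_arm([
  [-0.3,0,0.5,0,0,0,255],
  [0,0,1,0,0,0,255],
  [0,0,0.8,0,0,0,255],
  [0,0,0.5,0,0,0,255],
  [0,0,0,0,0,0,255],
])

```text
clock: 3.58
position: [0.4654, -0.1948, 0.054]
tool_rot: [-3.14, 0.001, 0.911]
ft_force: [0.4, 0.1, -0.8]
grip_width: 0.0004
```

```bash
python3 - <<'E'
from h import *
p,R,s=pose()
d=p[:2]-[.5572,-.0769]; print(p,np.hypot(*d),np.degrees(np.arctan2(d[1],d[0])),np.degrees(np.arctan2(*R.apply([1,0,0])[1::-1])))
# arc rows: constant twist about axis, 2 deg per row
for n in (1,2,2.5): print(n, .148*np.radians(n)*100, np.radians(n))
rows=[[0,-.52,0,0,0,-.035]]*30
P=simulate(rows,p,R)[2]; e=P[:,:2]-[.5572,-.0769]
print(np.hypot(*e.T).round(4)[::4],np.degrees(np.arctan2(*e.T[::-1])).round(1)[::4])
E
```

```text
[ 0.46541717 -0.19479349  0.05403009] 0.14940870974868228 -127.90159154436968 52.18283471673265
1 0.25830872929516074 0.017453292519943295
2 0.5166174585903215 0.03490658503988659
2.5 0.6457718232379019 0.04363323129985824
[0.1495 0.1535 0.1627 0.1761 0.1927 0.2114 0.2314 0.2521] [-129.9 -137.6 -144.4 -149.7 -153.6 -156.2 -157.7 -158.2]
```

move_arm([
  [0.0,0.13,-0.1,0,0,-0.009,255],
  [0,0.26,-0.1,0,0,-0.0175,255],
  [0,0.26,0,0,0,-0.0175,255],
  [0,0.26,0,0,0,-0.0175,255],
  [0.01,0.39,0,0,0,-0.026,255],
  [0.01,0.39,0,0,0,-0.026,255],
  [0.01,0.39,0,0,0,-0.026,255],
  [0.01,0.39,0,0,0,-0.026,255],
  [0.01,0.26,0,0,0,-0.0175,255],
  [0,0.13,0,0,0,-0.009,255],
])

```text
clock: 4.42
position: [0.4909, -0.2104, 0.0576]
tool_rot: [3.141, 0.0, 1.104]
ft_force: [-0.6, -0.4, 0.5]
grip_width: 0.0005
```

```bash
python3 - <<'E'
from h import *
p,R,s=pose()
d=p[:2]-[.5572,-.0769]; print(p,np.hypot(*d),np.degrees(np.arctan2(d[1],d[0])),np.degrees(np.arctan2(*R.apply([1,0,0])[1::-1])),s["ft_force"])
f=robot.grab_frame("top")[:,:,::-1].copy();cv2.imwrite("pics/t3.png",f)
measure(f)
E
```

```text
[ 0.49090658 -0.21044919  0.05759467] 0.14909796610376855 -116.39966476448065 63.26409409528872 [-0.64512315 -0.35958084  0.50279772]
lobes 8 centre [ 0.5566 -0.0763] R 0.1377 resid [-0.      0.0001 -0.0002 -0.0001  0.0002  0.0005 -0.0009  0.0003]
lobe angs [-166.7  -16.4   13.8   43.5   72.8  103.5  133.5  163.6] phase 13.43
knob [ 0.55723597 -0.07735849] arrow [ 0.3862739  -0.02000585] red [ 0.53531823 -0.00070008]
fit front ang 161.7 dist 0.1794 red ang 105.71 dist 0.0786
knob front ang 161.45 dist 0.1803 red ang 105.96 dist 0.0797
```

View pics/t3.png

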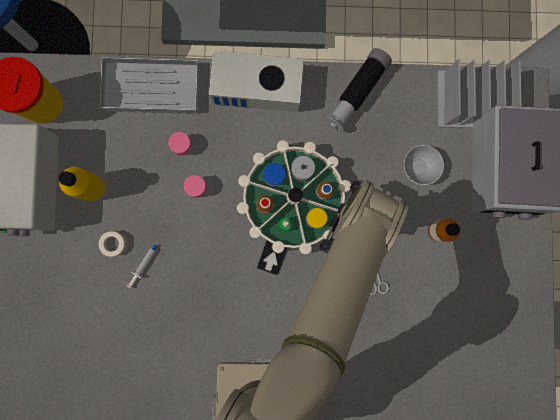

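move_arm([
  [0.01,0.26,0,0,0,-0.0175,255],
  [0.01,0.39,0,0,0,-0.026,255],
  [0.01,0.52,0,0,0,-0.035,255],
  [0.01,0.52,0,0,0,-0.035,255],
  [0.01,0.52,0,0,0,-0.035,255],
  [0.01,0.52,0,0,0,-0.035,255],
  [0.01,0.52,0,0,0,-0.035,255],
  [0.01,0.52,0,0,0,-0.035,255],
  [0.01,0.52,0,0,0,-0.035,255],
  [0.01,0.52,0,0,0,-0.035,255],
])

```text
clock: 5.3
position: [0.5364, -0.2247, 0.0575]
tool_rot: [-3.141, 0.0, 1.428]
ft_force: [-1.2, -0.1, 0.2]
grip_width: 0.0002
```

```bash
python3 - <<'E'
from h import *
p,R,s=pose()
d=p[:2]-[.5572,-.0769]; print(p,np.hypot(*d),np.degrees(np.arctan2(d[1],d[0])),np.degrees(np.arctan2(*R.apply([1,0,0])[1::-1])),s["ft_force"],s["qpos"])
E
```

```text
[ 0.53640164 -0.22471616  0.05745157] 0.14927219286997126 -98.00917960851103 81.83840627292875 [-1.16296886 -0.1261988   0.19078468] [-0.11003496  0.43604221  0.52525581  1.79027541 -0.25692629  0.98382419
  0.37577327]
```

move_arm([
  [0.01,0.52,0,0,0,-0.035,255],
  [0.01,0.52,0,0,0,-0.035,255],
  [0.01,0.52,0,0,0,-0.035,255],
  [0.01,0.52,0,0,0,-0.035,255],
  [0.01,0.52,0,0,0,-0.035,255],
  [0.01,0.52,0,0,0,-0.035,255],
  [0.01,0.52,0,0,0,-0.035,255],
  [0.01,0.52,0,0,0,-0.035,255],
  [0.01,0.39,0,0,0,-0.026,255],
  [0.01,0.26,0,0,0,-0.0175,255],
])

```text
clock: 6.13
position: [0.5846, -0.2234, 0.0575]
tool_rot: [3.142, 0.0, 1.752]
ft_force: [-0.6, -0.0, -1.0]
grip_width: 0.0005
```

```bash
python3 - <<'E'
from h import *
p,R,s=pose()
d=p[:2]-[.5572,-.0769]; print(p,np.hypot(*d),np.degrees(np.arctan2(d[1],d[0])),np.degrees(np.arctan2(*R.apply([1,0,0])[1::-1])),s["ft_force"],s["qpos"])
f=robot.grab_frame("top")[:,:,::-1].copy();cv2.imwrite("pics/t4.png",f)
measure(f)
E
```

```text
[ 0.58457069 -0.22337949  0.0574528 ] 0.1490147539658497 -79.41594836445472 100.36488703454883 [-0.61641972 -0.0406092  -0.95589118] [-0.05023338  0.51192962  0.44294094  1.66449503 -0.24872728  1.02129111
  0.65467774]
lobes 9 centre [ 0.557  -0.0764] R 0.1378 resid [ 0.001  -0.0002 -0.0005 -0.0005 -0.      0.0001  0.0001 -0.0003  0.0003]
lobe angs [-159.8  -39.3   -9.2   20.9   50.6   80.8  110.9  140.6  170.3] phase -9.36
knob [ 0.5570803  -0.07706425] arrow [ 0.3862739  -0.02000585] red [ 0.49369416 -0.02952484]
fit front ang 161.74 dist 0.1798 red ang 143.52 dist 0.0788
knob front ang 161.53 dist 0.1801 red ang 143.13 dist 0.0792
```

View pics/t4.png

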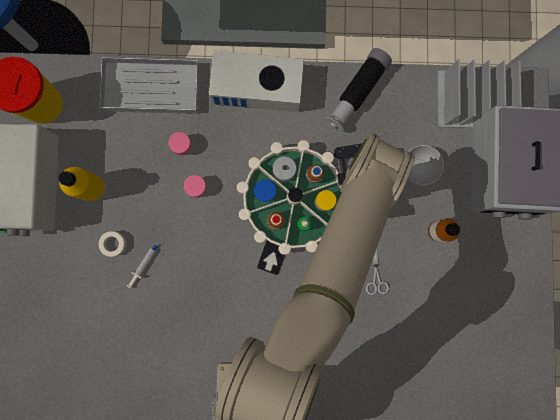

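move_arm([
  [0.01,0.39,0,0,0,-0.026,255],
  [0.01,0.52,0,0,0,-0.035,255],
  [0.01,0.52,0,0,0,-0.035,255],
  [0.01,0.52,0,0,0,-0.035,255],
  [0.01,0.52,0,0,0,-0.035,255],
  [0.01,0.52,0,0,0,-0.035,255],
  [0.01,0.39,0,0,0,-0.026,255],
  [0.01,0.39,0,0,0,-0.026,255],
  [0.01,0.26,0,0,0,-0.0175,255],
  [0,0.13,0,0,0,-0.009,255],
])

```text
clock: 7.02
position: [0.6238, -0.2099, 0.0575]
tool_rot: [3.141, -0.0, 2.031]
ft_force: [-1.2, -0.8, -0.0]
grip_width: 0.0003
```

```bash
python3 - <<'E'
from h import *
p,R,s=pose()
d=p[:2]-[.5572,-.0769]; print(p,np.hypot(*d),np.degrees(np.arctan2(d[1],d[0])),np.degrees(np.arctan2(*R.apply([1,0,0])[1::-1])),s["ft_force"],s["qpos"])
f=robot.grab_frame("top")[:,:,::-1].copy();cv2.imwrite("pics/t5.png",f)
measure(f)
E
```

```text
[ 0.62378671 -0.20988324  0.05748318] 0.14872232956397108 -63.40218282163961 116.3578265273582 [-1.21730471 -0.82458198 -0.04854604] [-0.02099844  0.56613321  0.37395845  1.56690062 -0.22784676  1.05179872
  0.87336453]
lobes 8 centre [ 0.5571 -0.0762] R 0.1377 resid [-0.0001  0.      0.0004 -0.0006  0.0003 -0.0003  0.0003 -0.0002]
lobe angs [-173.2  -23.4    7.2   36.8   66.9   97.1  126.9  156.8] phase 6.88
knob [ 0.55688496 -0.07721423] arrow [ 0.3862739  -0.02000585] red [ 0.48273764 -0.04883226]
fit front ang 161.79 dist 0.1799 red ang 159.79 dist 0.0793
knob front ang 161.46 dist 0.1799 red ang 159.05 dist 0.0794
```

move_arm([
  [0,0.13,0,0,0,-0.009,255],
  [0,0.2,0,0,0,-0.013,255],
  [0,0.13,0,0,0,-0.009,255],
  [0,0.1,0,0,0,-0.007,255],
  [0,0,0,0,0,0,255],
  [0,0,0,0,0,0,255],
])

```text
clock: 7.57
position: [0.6286, -0.2075, 0.0576]
tool_rot: [3.141, 0.0, 2.067]
ft_force: [0.4, -0.2, 0.1]
grip_width: 0.0003
```

```bash
python3 - <<'E'
from h import *
p,R,s=pose()
d=p[:2]-[.5572,-.0769]; print(p,np.hypot(*d),np.degrees(np.arctan2(d[1],d[0])),s["ft_force"])
f=robot.grab_frame("top")[:,:,::-1].copy();cv2.imwrite("pics/t6.png",f)
measure(f)
E
```

```text
[ 0.62864406 -0.2075045   0.05755541] 0.14886836409804263 -61.32019476072398 [ 0.38825181 -0.18008234  0.06721371]
lobes 8 centre [ 0.5577 -0.0758] R 0.1374 resid [-0.0001  0.0003 -0.0001 -0.0002 -0.0001  0.0003  0.0004 -0.0006]
lobe angs [-171.4  -21.2    9.2   38.8   69.3   99.4  129.3  159.4] phase 9.09
knob [ 0.55728885 -0.07761815] arrow [ 0.3862739  -0.02000585] red [ 0.48190524 -0.05198603]
fit front ang 161.96 dist 0.1803 red ang 162.53 dist 0.0795
knob front ang 161.38 dist 0.1805 red ang 161.22 dist 0.0796
```

move_arm([
  [0,-0.4,0,0,0,0,255],
  [-0.3,-0.5,0,0,0,0,255],
  [0,0,0,0,0,0,255],
  [0,0,-1.5,0,0,0,255],
  [0,0,-3,0,0,0,255],
  [0,0,-4,0,0,0,255],
  [0,0,-4,0,0,0,255],
  [-4,0,0,0,0,0,255],
  [-4,0,0,0,0,0,255],
  [0,0,0,0,0,0,255],
])

```text
clock: 8.45
position: [0.66, -0.2923, 0.1815]
tool_rot: [-3.139, 0.003, 2.062]
ft_force: [-0.5, -1.5, -1.8]
grip_width: 0.0003
```

```bash
python3 - <<'E'
from h import *
p,R,s=pose(); print(p)
f=robot.grab_frame("top")[:,:,::-1].copy();cv2.imwrite("pics/t7.png",f)
measure(f)
f=robot.grab_frame("scene")[:,:,::-1].copy();cv2.imwrite("pics/s7.png",f)
hsv=cv2.cvtColor(f,cv2.COLOR_BGR2HSV);H,S,V=[hsv[...,i].astype(int) for i in range(3)]
r=((H<6)|(H>174))&(S>140)&(V>80); r[:,:180]=0;r[:,340:]=0;r[:155]=0;r[275:]=0
k=(V<45); k[:190]=0;k[240:]=0;k[:,:235]=0;k[:,:240]=0;k[:,268:]=0
for z,m in ((.112,r),(.110,k)): print([(a,q.round(1),ray("scene",q,z).round(4)[:2]) for a,q,_ in blobs(m,8)])
E
```

```text
[ 0.65997434 -0.2922585   0.18154662]
lobes 9 centre [ 0.5573 -0.0765] R 0.1379 resid [-0.0001 -0.      0.0001 -0.0001  0.0001  0.0001  0.0001 -0.0003  0.    ]
lobe angs [-171.1 -141.3  -20.9    9.4   38.9   69.    99.3  129.   159.1] phase 9.05
knob [ 0.55701591 -0.07790885] arrow [ 0.3862739  -0.02000585] red [ 0.48179601 -0.05198795]
fit front ang 161.72 dist 0.1801 red ang 162.01 dist 0.0794
knob front ang 161.27 dist 0.1803 red ang 160.99 dist 0.0796
[(np.int32(27), array([280.3, 194.3]), array([ 0.4826, -0.0537])), (np.int32(11), array([281. , 211.5]), array([ 0.5083, -0.0014]))]
[(np.int32(123), array([251.2, 199.7]), array([ 0.5605, -0.0748]))]
```

View pics/t7.png

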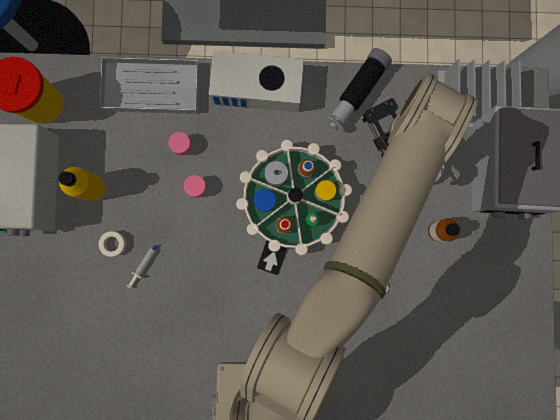

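View pics/s7.png

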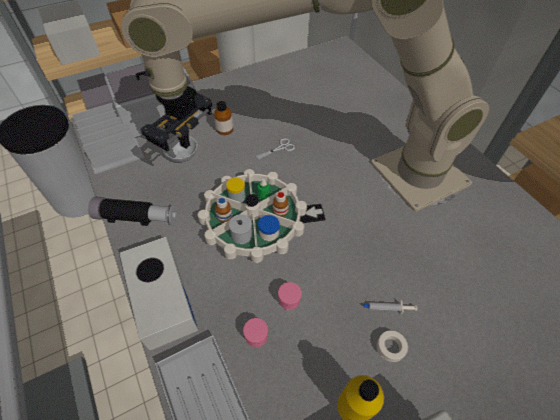

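The bottle is within about 0.5° of the front line, everything in the carousel is standing, and the gripper is clear at z ≈ 0.18. Handing in.

```bash
python3 -c "
from cell import robot
print(robot.state()['ft_force'],robot.hand_in())"
```

```text
the job is handed in; nothing more can be done
[ 0.54716468  0.47456389 -0.80687375] None
```

I turned the carousel about 61° counter-clockwise, and the red-dot bottle now stands at the front in line with the white arrow. I pushed one rim lobe along with the closed fingertips, then backed off, lifted clear and handed in at about 8.5 s of the 67 s allowed.

**Alignment:** in the last top view the bottle is at 162.0° and the arrow at 161.7° about the fitted rim centre. About the knob they are at 161.0° and 161.3°. The two centres disagree in sign by ±0.3°, which is within the calibration. The bottle stands about 3° off the middle of its bay, so I lined up the bottle itself rather than the bay.

**The rest of the scene:** in the last pictures all six items are standing in the carousel. The items on the counter look unmoved, though the arm hid the scissors and the bowl in the top view and they show only in the scene view. The force readings stayed at about 2 N or below.

**Arrow measurement:** the top view put the middle of the arrow 180 mm from the axis, where 175 mm was given. The direction of the tongue's end edge agreed with the arrow to about 1°.

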